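Gang-mark three chess blanks with the telescoping gauge

ROBOT

A 6-joint arm with a two-finger parallel gripper is mounted at the origin on a cart in front of the work surface, level with it; the furniture and walls round the work are solid. World frame = base frame: x ahead of the robot, y to its left, z up, the work surface at z = 0. Lengths are in m, angles in degrees, forces in N, time in s.
With the tool pointing down it reaches from about 0.4 to 0.825 m from the base axis. Payload 7 kg.
Tool frame: the origin (TCP) lies on the centre line of the jaws, within the pads' length; the fingertips stand 19 mm ahead of it and the grasp point (between the pads) is the TCP (r.tip_extent is the distance from the TCP to the fingertips, in m); z points along the fingers, y is the line along which they close (so a half turn about z gives the same grasp; the last joint's range is limited). The gripper opens to 88 mm and grips with 3 to 60 N. Pads are 19 mm wide; open, the fingers measure 130 mm over their backs; the gripper's body (78 mm by 193 mm) begins 47 mm behind the grasp point.
Start: joints at [-55.056, 20.546, 0.682, 0, -70.136, -16.507], TCP at [0.213, -0.64, 0.246] pointing down, gripper open.
Joint ranges: [-176.03, 176.03], [-82.01, 121.73], [-58.28, 71.71], [-173.87, 95.51], [-174.79, -0.11], [-173.66, 173.66]. Speed limits (degrees/s): [136.94, 136.94, 172.46, 180, 180, 180].

INTERFACE

Orientations are given as [roll, pitch, yaw] about the fixed x, y, z axes, in that order (R = Rz(yaw) Ry(pitch) Rx(roll)).
In Python, from plant import r gives the robot as it stands. The module is installed in compiled form; this text tells all that it offers.
- The arm moves only by the tool jog_arm, never from a script. Its argument "deltas" is a list that holds one entry, the list of rows, each a list of 5 numbers: the opening, from -1 (shut) to 1 (fully open), then the shift along the world's x, y, z in cm, then the turn about the world's z in rad. In form: [[[claw, dx, dy, dz, turn], ...]]. A call has 1 to 8 rows; each row shifts and turns the commanded pose from where the row before left it; what a row does not reach is not made up. A row lasts 1/8 s, in which the tool goes at most 62.5 mm and 10.7 degrees, less where a joint would pass 70% of its speed; a pose out of reach is approached as far as the arm can. A call with a gripper value outside its range is refused whole. The fingers move at their own pace and stop on an object; "force" is the grip in N (left out, the last holds). Time passes only in rows, so rows that do not move let the fingers close. It gives the time, the measured TCP pose, the force, the opening and the grip force at its end, in the units of the state.
- r.get_state(): the state, without advancing time (a new reading comes with each control period).
- r.capture(name): name is "scene" or "top" or "wrist"; returns the picture (420x560x3 uint8, blue, green, red); there is no depth.
- r.camera_info(name): a dict with "fx", "fy", "cx", "cy" (pixels), "k1" (the pictures are not rectified: a ray, as slopes to the right and down, at radius r is drawn at 1 + k1 r^2 times it, then the intrinsics apply), "view" (4x4, takes a point from world to camera coordinates). Camera axes: x right, y up, looking along -z (the intrinsics and any distortion apply to the point x, -y, -z); pixel columns grow to the right and rows downward; lengths in m; the calibration is good to about 2 mm. A picture is of the moment at which its call begins: read the wrist's pose just before it. camera_info takes no time and is no camera call; for the wrist camera it gives the pose at the moment of the call.
- r.close_job(): hands the job in; it is judged then, once.
The state is a dict: "time_s": time; "joints": joint angles; "qd": joint speeds; "joint_torque": joint torques, N m; "tcp_pos": TCP position; "eef_rot": TCP orientation; "contact_force": force on the tool from outside, world axes, zero at the start; "moment": the same for the moment, N m; "gripper_width": finger opening in m; "gripper_force": force on a finger pad.
Only numpy, scipy, OpenCV 4.12 (cv2) and the standard library are available. Lean on these libraries where they do the work, as an engineer would, in place of code of your own. Each camera call takes 0.05 s, during which the arm holds its last target. There are 200 camera calls.

TASK

Nudge the three loose wooden blanks on the marking board home, so that all three butt flush and square against the fence, side by side under the crosshead. Then squeeze the lock button into the side of the gauge's black grip head and, keeping it squeezed, draw the telescoping arm out to 70 mm on its scale (the seventh long line after zero at the sleeve's mouth). Finish while still holding the head there with the button in, so that I can pencil along the crosshead (70 lies between two catch holes), and leave the pencil, eraser and tape roll where they are.

Things in the scene. Friction and masses are not known exactly. Their poses are not given: they have to be found in the camera images.
- marking_jig: Marking board fixed on the bench: plywood 12 mm thick, 210 mm wide, with a wooden fence across it (28 mm high, top 40 mm above the bench, 40 mm thick, 210 mm wide). Origin: under the middle of the fence's near face, at bench height; +x into the fence (about away from the robot), y along the fence to the left, z up. The board's top (z = 12 mm) reaches from the face to x = -160 mm.
- gauge_arm (a joint): How far the arm is out, in m, equal to the scale reading: 0 = home; it grows along the jig's -x, to 0.092 at most. Aluminium bar 14 x 12 mm with black lines on top, short each 5 mm, long (full width) each 10 mm, the first long one at 0. About 2 N of friction, no spring. It starts home, held by a catch pin in a side hole of the sleeve; holes at 0, 20, 40, 60 and 80 mm.
- grip_head: Black head on the arm's near end, 34 mm along x, 36 mm along y, 47 to 83 mm above the bench; free above and at both sides. Origin: its middle, 66 mm above the bench, 21 mm behind the marking edge; axes as the jig's. Squeeze it along y from above: button on the left (+y), flat ribbed cheek 18 mm right of the origin. 43 mm wide over the button, 37 mm when pressed.
- button_face (a point): Middle of the lock button's outer face (with the button out), on the head's left (+y) side, 25 mm from the head's origin; it moves with the head. The button is a light metal square 22 x 22 mm.
- lock_button (a joint): How far the lock button is pressed into the head, in m: 0 = out, catch in; 0.006 = fully in. Pressed along the jig's -y against a spring (3 N at first, 9 N fully in). The catch is clear of its hole from about 0.0037 on. Let go, it springs out and the pin drops into the next hole it meets.
- blank_short: Plain square-edged dark wooden blank, 92 mm long (x), 32 mm wide (y), 28 mm high, about 70 g; lies loose on the board (underside 12 mm above the bench). Origin: middle of its underside; +x along its length towards the end that faces the fence.
- blank_mid: The same, 100 mm long.
- blank_long: The same, 108 mm long.
- blank_short_end (a point): Middle of the end face of the short blank that faces the fence (+46 mm along its x, 14 mm above its underside).
- blank_mid_end (a point): The same of the middle blank (+50 mm along its x).
- blank_long_end (a point): The same of the long blank (+54 mm along its x).
- pencil: Wooden pencil 128 mm long (along its y), 7 mm thick, lying on the bench in front of the board; leave it alone. Origin: middle of its underside.
- rubber: Eraser 42 x 21 x 13 mm on the bench in front of the board; leave it alone. Origin: middle of its underside.
- tape_roll: Roll of masking tape, 94 mm across, 25 mm high, lying flat on the bench at the front left; leave it alone. Origin: middle of its underside.
- sleeve_mouth (a point): Top of the mouth of the fixed dark steel sleeve that the arm slides in, where the scale is read: jig x = +45 mm, 70 mm above the bench. The sleeve (26 mm wide, 20 mm high, axis 60 mm above the bench) runs from here 115 mm along the jig's +x on a wooden block.
- marking_edge (a point): Middle of the near lower edge of the steel crosshead (plate 184 mm long along y, 30 mm wide, 43 to 47 mm above the bench) fixed under the grip head on the arm. It is as far from the fence face as the scale reads, and right above the face when home. It passes 3 mm above the blanks.

How it is judged:
By the outcome, as a careful person would: the job done as asked, in the order asked, and still so for the second after the job is handed in, while the arm keeps its last pose, push and grip.
It also fails if it takes over 59 s, if anything falls off the work surface, if the arm or the gripper's body presses on something with over 40 N, if the wrist force passes 120 N, or if a joint passes its speed limit or range.

## Working session

There is one attempt and no reset: what is moved stays moved. The work goes in short steps, Python scripts to look and compute and a tool call to move; the robot and the scene stay as the last step left them, time stands still between calls to the robot, and variables do not carry over. Pictures are saved under pics/ and viewed, at most 10 in all, crops included, and the job is handed in when it is done.

Besides the shell and the picture viewer there is one more tool, called after ">>>" in YAML: its name, and indented under it one key for each argument. jog_arm: Moves the arm, as the interface text tells. Its arguments: {"type":"object","properties":{"deltas":{"type":"array"},"force":{"type":"number"}},"required":["deltas"]}

```bash
mkdir -p pics; python3 - <<'E'
from plant import r
import cv2,numpy as np
s=r.get_state();print(s)
a=r.capture("scene");b=r.capture("top")
cv2.imwrite("pics/s0.png",a);cv2.imwrite("pics/t0.png",b)
for n in("scene","top","wrist"):print(n,r.camera_info(n))
print(r.tip_extent)
E
```

```text
{'time_s': 0.0, 'joints': array([-5.50549764e+01,  2.05910105e+01,  6.34209485e-01, -1.96617845e-02,
       -7.01368415e+01, -1.65071244e+01]), 'qd': array([ 0.02206276,  0.00965558,  0.04263232, -0.05194847, -0.02647218,
       -0.07155476]), 'joint_torque': array([-4.81436982e-04, -5.82714915e+01,  2.93051952e+01,  6.99681357e+00,
        6.84410290e-03, -1.57301256e-04]), 'tcp_pos': array([ 0.21331745, -0.63992168,  0.24463222]), 'eef_rot': array([ 1.79904965e+02, -8.88797902e-03, -1.61568789e+02]), 'contact_force': array([-0.26379363, -0.76249825, -0.31894613]), 'moment': array([-0.00877989, -0.0400064 , -0.01899386]), 'gripper_force': 0.0, 'gripper_width': 0.0876016921986652}
scene {'fx': 481.8235017703633, 'fy': 481.8235017703633, 'cx': 284.21891514831697, 'cy': 208.2421933461871, 'k1': -0.15881900101032279, 'view': array([[ 0.61035931, -0.7920795 ,  0.0084603 , -0.32552599],
       [ 0.32720736,  0.26183685,  0.90795199, -0.22954739],
       [-0.72138538, -0.55140868,  0.4189888 , -0.55383275],
       [ 0.        ,  0.        ,  0.        ,  1.        ]])}
top {'fx': 451.6513685857687, 'fy': 451.6513685857687, 'cx': 272.7214788857259, 'cy': 209.23228796408117, 'k1': -0.03203025085832812, 'view': array([[-0.01256314, -0.99973716,  0.01917756, -0.02775336],
       [ 0.99571284, -0.01075023,  0.09187152, -0.53441839],
       [-0.09164121,  0.02024953,  0.99558618, -0.94112464],
       [ 0.        ,  0.        ,  0.        ,  1.        ]])}
wrist {'fx': 297.1359191157544, 'fy': 297.1359191157544, 'cx': 277.6494391059614, 'cy': 207.45079306373162, 'k1': -0.05378720558676521, 'view': array([[-0.31530201,  0.94898956,  0.00185935,  0.67421699],
       [-0.91841037, -0.30464752, -0.2524129 ,  0.0315495 ],
       [-0.23897076, -0.08129395,  0.96761783, -0.3896007 ],
       [ 0.        ,  0.        ,  0.        ,  1.        ]])}
0.019
```

View pics/s0.png

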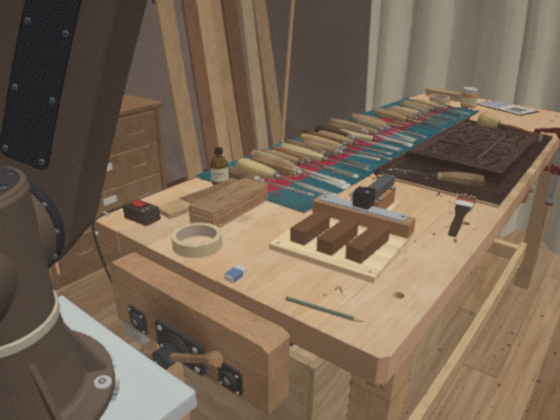

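View pics/t0.png

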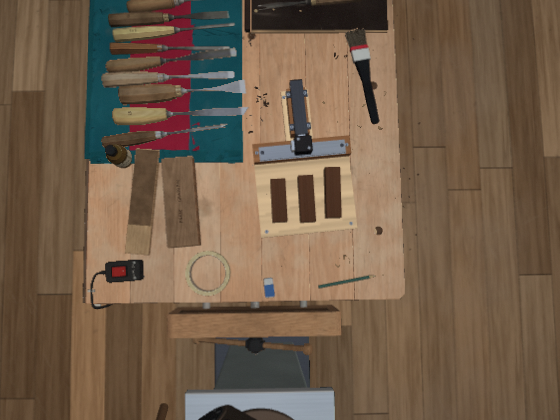

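The scene view shows the board with three dark blanks at (311,229), (337,235) and (368,245), the fence and the black head at (365,195). In the top view the blanks are at (279,200), (306,199) and (333,192), the head is at (302,145), and the board's near edge runs from (261,236) to (355,229).

```bash
cat > h.py <<'E'
import cv2,numpy as np
def K(c):return np.array([[c["fx"],0,c["cx"]],[0,c["fy"],c["cy"]],[0,0,1]])
def rays(c,uv):
    p=cv2.undistortPoints(np.float64(uv).reshape(-1,1,2),K(c),np.array([c["k1"],0,0,0.]))[:,0]
    V=c["view"];R=V[:3,:3];o=-R.T@V[:3,3]
    d=np.c_[p[:,0],-p[:,1],-np.ones(len(p))]@R
    return o,d/np.linalg.norm(d,axis=1)[:,None]
def plane(c,uv,z):
    o,d=rays(c,uv);return o+d*((z-o[2])/d[:,2])[:,None]
def proj(c,P):
    P=np.atleast_2d(P);V=c["view"];q=P@V[:3,:3].T+V[:3,3]
    q=q*[1,-1,-1];return cv2.projectPoints(q,np.zeros(3),np.zeros(3),K(c),np.array([c["k1"],0,0,0.]))[0][:,0]
def tri(c1,u1,c2,u2):
    o1,d1=rays(c1,[u1]);o2,d2=rays(c2,[u2]);d1=d1[0];d2=d2[0]
    t=np.linalg.lstsq(np.c_[d1,-d2],o2-o1,rcond=None)[0]
    a=o1+t[0]*d1;b=o2+t[1]*d2;return (a+b)/2,np.linalg.norm(a-b)
def dark(img,roi,thr=75,amin=100):
    x0,y0,x1,y1=roi;m=np.zeros(img.shape[:2],np.uint8)
    m[y0:y1,x0:x1]=(img[y0:y1,x0:x1].max(2)<thr)*255
    cs=cv2.findContours(m,cv2.RETR_EXTERNAL,cv2.CHAIN_APPROX_NONE)[0]
    return [c for c in cs if cv2.contourArea(c)>amin]
E
python3 - <<'E'
from plant import r
from h import *
c=r.camera_info("top");b=cv2.imread("pics/t0.png")
w=r.camera_info("wrist");R=w["view"][:3,:3];s=r.get_state()
print("wristcam off",-R.T@w["view"][:3,3]-s["tcp_pos"],"look",-R[2])
for k in dark(b,(262,160,350,230),100):
    q=cv2.minAreaRect(k);P=plane(c,cv2.boxPoints(q),.04);print(np.round(q[0]),cv2.contourArea(k),np.round(P[:,:2],3).tolist(),np.round(P.mean(0),3))
hd=plane(c,[(302,145)],.083);print("head",hd)
print("near edge",plane(c,[(261,236),(355,229)],.012),"fence",plane(c,[(253,163),(350,156)],.04))
E
```

```text
wristcam off [-0.06485856 -0.02193003  0.13898485] look [ 0.23897076  0.08129395 -0.96761783]
[279. 200.] 563.5 [[0.597, -0.03], [0.598, -0.06], [0.507, -0.063], [0.506, -0.033]] [ 0.552 -0.046  0.04 ]
[306. 198.] 655.5 [[0.604, -0.086], [0.606, -0.119], [0.506, -0.123], [0.505, -0.091]] [ 0.555 -0.105  0.04 ]
[332. 192.] 743.5 [[0.622, -0.144], [0.622, -0.178], [0.515, -0.175], [0.515, -0.142]] [ 0.568 -0.16   0.04 ]
head [[ 0.6596714  -0.09421542  0.083     ]]
near edge [[ 0.47759406 -0.00826741  0.012     ]
 [ 0.49026614 -0.21217756  0.012     ]] fence [[ 0.63173718  0.00697292  0.04      ]
 [ 0.64518866 -0.20039912  0.04      ]]
```

>>> jog_arm:
  deltas:
    - [[1,2.05,4.15,-0.5,-0.02],[1,2.05,4.15,-0.5,-0.02],[1,2.05,4.15,-0.5,-0.02],[1,2.05,4.15,-0.5,-0.02],[1,2.05,4.15,-0.5,-0.02],[1,2.05,4.15,-0.5,-0.02],[1,2.05,4.15,-0.5,-0.02],[1,2.05,4.15,-0.5,-0.02]]

```text
time_s: 1.1
tcp_pos: [0.3778, -0.3069, 0.2053]
eef_rot: [180.0, -0.0, -170.8]
contact_force: [1.0, -0.4, -0.0]
gripper_width: 0.0872
gripper_force: 0.0
```

>>> jog_arm:
  deltas:
    - [[-1,2.05,4.15,-0.6,-0.02],[-1,2.05,4.15,-0.6,-0.02],[-1,2.05,4.15,-0.6,-0.02],[-1,2.05,4.15,-0.6,-0.02],[-1,2.05,4.15,-0.6,-0.02],[-1,0,0,0,0],[-1,0,0,0,0]]
  force: 20

```text
time_s: 1.98
tcp_pos: [0.4796, -0.1008, 0.1753]
eef_rot: [-180.0, -0.1, -176.4]
contact_force: [0.2, -0.6, 0.9]
gripper_width: 0.0237
gripper_force: 0.0
```

```bash
python3 - <<'E'
from plant import r
from h import *
import pickle
c=r.camera_info("wrist");a=r.capture("wrist");cv2.imwrite("pics/w1.png",a);pickle.dump(c,open("w1.pkl","wb"))
print(r.get_state()["tcp_pos"],r.get_state()["eef_rot"])
E
```

```text
[ 0.47949651 -0.10122019  0.17542891] [-1.79997439e+02 -3.27394857e-02 -1.76463111e+02]
```

View pics/w1.png

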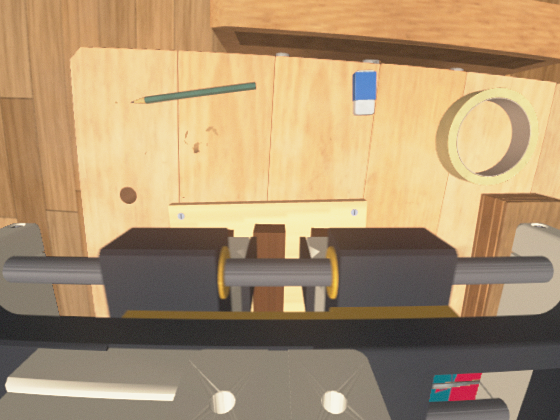

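The wrist view looks back towards the robot: the pencil is at (195,93), the eraser at (365,92) and the board's near edge at row 205. The jaws hide the blanks, so I need a half turn.

```bash
python3 -c "
from plant import r
print(r.get_state()['joints'])"
```

```text
[ 1.11188772e+01  6.55820306e+00 -2.78521065e+01 -2.15870774e-03
 -5.56224816e+01 -9.75807681e+01]
```

>>> jog_arm:
  deltas:
    - [[-1,-0.2,0,0,0.18],[-1,-0.2,0,0,0.18],[-1,-0.2,0,0,0.18],[-1,-0.2,0,0,0.18],[-1,-0.2,0,0,0.18],[-1,-0.2,0,0,0.18],[-1,-0.2,0,0,0.18],[-1,-0.2,0,0,0.18]]

```text
time_s: 3.02
tcp_pos: [0.4634, -0.102, 0.1757]
eef_rot: [-180.0, 0.0, -93.7]
contact_force: [-0.2, 0.3, 0.0]
gripper_width: 0.0001
gripper_force: 0.0
```

>>> jog_arm:
  deltas:
    - [[-1,0,0,0,0.18],[-1,0,0,0,0.18],[-1,0,0,0,0.18],[-1,0,0,0,0.18],[-1,0,0,0,0.18],[-1,0,0,0,0.18],[-1,0,0,0,0.18],[-1,0,0,0,0.18]]

```text
time_s: 4.03
tcp_pos: [0.4634, -0.102, 0.1758]
eef_rot: [-180.0, -0.0, -11.2]
contact_force: [-0.5, 0.1, -0.1]
gripper_width: 0.0006
gripper_force: 0.0
```

>>> jog_arm:
  deltas:
    - [[-1,0,0,0,0.18],[-1,0,0,0,0.08],[-1,0,0,0,0]]

```text
time_s: 4.4
tcp_pos: [0.4635, -0.1018, 0.1757]
eef_rot: [-180.0, -0.0, 3.3]
contact_force: [-0.3, 0.0, -0.0]
gripper_width: 0.0006
gripper_force: 0.0
```

```bash
python3 - <<'E'
from plant import r
from h import *
import pickle
print(r.get_state()["tcp_pos"],r.get_state()["eef_rot"])
c=r.camera_info("wrist");a=r.capture("wrist");cv2.imwrite("pics/w2.png",a);pickle.dump(c,open("w2.pkl","wb"))
E
```

```text
[ 0.46351549 -0.10176912  0.1757159 ] [-1.79996814e+02 -1.27718757e-02  3.32113679e+00]
```

View pics/w2.png

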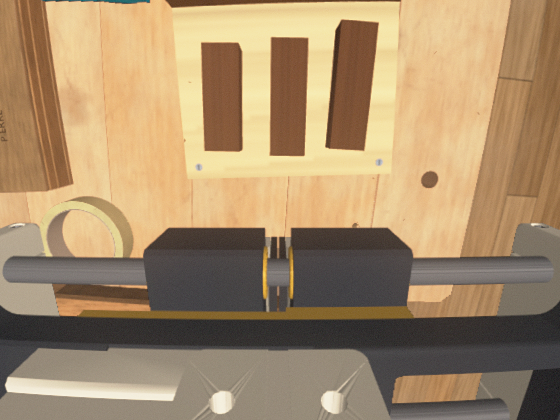

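The half-turned wrist view shows the blanks at (222,97), (289,97) and (352,85). The board's near edge runs from (188,178) to (392,172). A second look from further forward will take in the fence and head.

>>> jog_arm:
  deltas:
    - [[-1,4,0,0,0],[-1,4,0,0,0],[-1,0,0,0,0],[-1,0,0,0,0]]

```text
time_s: 4.95
tcp_pos: [0.5431, -0.1012, 0.175]
eef_rot: [-180.0, 0.1, 3.3]
contact_force: [-1.4, -0.4, 0.6]
gripper_width: 0.0005
gripper_force: 0.0
```

```bash
python3 - <<'E'
from plant import r
from h import *
import pickle
print(r.get_state()["tcp_pos"],r.get_state()["eef_rot"])
c=r.camera_info("wrist");a=r.capture("wrist");cv2.imwrite("pics/w3.png",a);pickle.dump(c,open("w3.pkl","wb"))
c2=pickle.load(open("w2.pkl","rb"));b=cv2.imread("pics/w2.png")
for nm,cc,im,roi in(("w2",c2,b,(185,12,392,165)),("w3",c,a,(100,60,480,228))):
  for k in dark(im,roi,100,1500):
    ap=cv2.approxPolyDP(k,5,True)[:,0];q=cv2.minAreaRect(k)
    print(nm,ap.tolist());
    if len(ap)==4:print(np.round(plane(cc,ap,.04)[:,:2],4).tolist())
E
```

```text
[ 0.54312331 -0.10119228  0.17504868] [-1.79993527e+02  7.74390298e-02  3.34443049e+00]
```

View pics/w3.png

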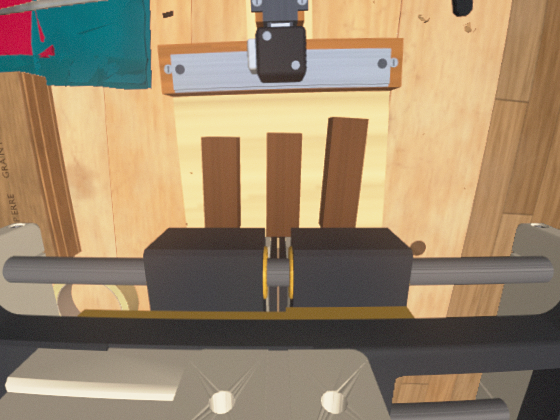

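The forward view shows the blanks' far ends at rows 137, 133 and 118, and the fence and crosshead near edge at about (165,94)–(402,87). The head spans (257–305, 22–82) with the light button on its left at (253,57).

```bash
cat > m.py <<'E'
from h import *
def quads(im,roi,thr=110,amin=1500):
    x0,y0,x1,y1=roi;m=np.zeros(im.shape[:2],np.uint8);m[y0:y1,x0:x1]=(im[y0:y1,x0:x1,1]<thr)*255
    m=cv2.morphologyEx(m,cv2.MORPH_OPEN,np.ones((5,5)))
    out=[]
    for k in cv2.findContours(m,cv2.RETR_EXTERNAL,cv2.CHAIN_APPROX_NONE)[0]:
        if cv2.contourArea(k)>amin:
            ap=cv2.approxPolyDP(k,6,True)[:,0];out.append(ap[np.argsort(ap[:,1])])
    return sorted(out,key=lambda a:a[:,0].mean())
E
python3 - <<'E'
from m import *;import pickle
c2=pickle.load(open("w2.pkl","rb"));c3=pickle.load(open("w3.pkl","rb"))
b=cv2.imread("pics/w2.png");a=cv2.imread("pics/w3.png")
Q2=quads(b,(185,12,392,165));Q3=quads(a,(185,108,392,228))
for p,q in zip(Q2,Q3):
    print(p.tolist(),q.tolist())
    print(" w2 z.04",np.round(plane(c2,p,.04)[:,:2],4).tolist()," w3",np.round(plane(c3,q,.04)[:2,:2],4).tolist())
    for i in(0,1):
        print("  tri far",[np.round(x,4) for x in tri(c2,p[:2][np.argsort(p[:2,0])][i],c3,q[:2][np.argsort(q[:2,0])][i])])
# fence near edge in w3: per column transition board(yellow bright)->fence from below
g=a[:,:,1].astype(int)
pts=[]
for u in list(range(185,245,6))+list(range(325,385,6)):
    col=g[80:112,u]; v=80+np.where(col<130)[0].max() if (col<130).any() else None
    if v:pts.append((u,v+.5))
pts=np.array(pts);print(pts.tolist())
for z in(.012,.04):
    P=plane(c3,pts,z);f=np.polyfit(P[:,1],P[:,0],1);print(z,f,np.degrees(np.arctan(-f[0])))
print("board near w2",plane(c2,[(188,178),(392,172)],.012))
print("head corners z.083",plane(c3,[(258,26),(305,22),(258,82),(305,81)],.083).round(4).tolist())
cv2.imwrite("pics/crop.png",cv2.resize(a[0:110,150:410],None,fx=3,fy=3,interpolation=cv2.INTER_CUBIC))
E
```

```text
[[202, 43], [237, 43], [205, 149], [240, 150]] [[202, 138], [238, 138], [206, 227], [239, 227]]
 w2 z.04 [[0.5994, -0.0297], [0.6007, -0.0595], [0.5101, -0.0327], [0.5109, -0.0648]]  w3 [[0.5992, -0.0296], [0.6009, -0.0622]]
  tri far [array([ 0.5992, -0.0298,  0.0407]), np.float64(0.0001)]
  tri far [array([ 0.6008, -0.0608,  0.0397]), np.float64(0.0027)]
[[272, 38], [307, 39], [271, 154], [303, 155]] [[268, 134], [301, 134], [267, 227], [298, 227]]
 w2 z.04 [[0.6062, -0.0889], [0.6072, -0.1185], [0.5088, -0.0932], [0.5096, -0.1225]]  w3 [[0.6059, -0.089], [0.6076, -0.1186]]
  tri far [array([ 0.6059, -0.089 ,  0.0411]), np.float64(0.0001)]
  tri far [array([ 0.6076, -0.1187,  0.0385]), np.float64(0.0001)]
[[341, 20], [377, 23], [326, 146], [363, 149]] [[332, 117], [367, 119], [319, 223], [354, 227]]
 w2 z.04 [[0.6239, -0.1459], [0.6239, -0.1766], [0.519, -0.1428], [0.5184, -0.1769]]  w3 [[0.624, -0.145], [0.6244, -0.1765]]
  tri far [array([ 0.6241, -0.1455,  0.0396]), np.float64(0.0009)]
  tri far [array([ 0.6244, -0.177 ,  0.0384]), np.float64(0.0001)]
[[185.0, 95.5], [191.0, 95.5], [197.0, 95.5], [203.0, 95.5], [209.0, 94.5], [215.0, 94.5], [221.0, 94.5], [227.0, 94.5], [233.0, 94.5], [239.0, 93.5], [325.0, 91.5], [331.0, 91.5], [337.0, 91.5], [343.0, 90.5], [349.0, 90.5], [355.0, 90.5], [361.0, 90.5], [367.0, 90.5], [373.0, 90.5], [379.0, 90.5]]
0.012 [-0.08535295  0.63679109] 4.878539692249475
0.04 [-0.08535295  0.63356455] 4.878539692249439
board near w2 [[ 0.47752453 -0.00840112  0.012     ]
 [ 0.49584903 -0.21798658  0.012     ]]
head corners z.083 [[0.6809, -0.0795, 0.083], [0.6855, -0.1124, 0.083], [0.6433, -0.0812, 0.083], [0.646, -0.1154, 0.083]]
```

View pics/crop.png

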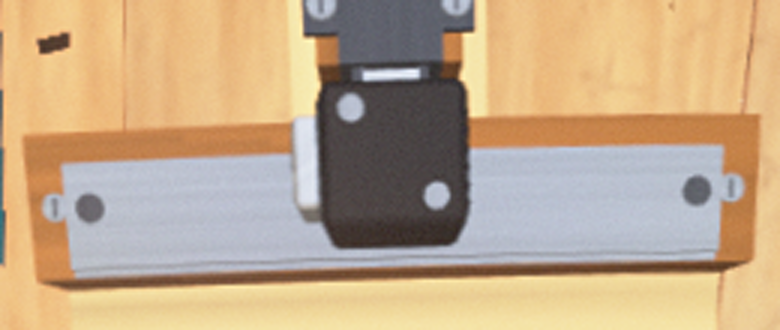

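>>> jog_arm:
  deltas:
    - [[-0.73,-2.6,2.4,-1,0.013],[-0.73,-2.6,2.4,-2,0.013],[-0.73,0,0,-4,0],[-0.73,0,0,-3.5,0],[-0.73,0,0,-2.2,0],[-0.73,0,0,-1,0],[-0.73,0,0,0,0]]

```text
time_s: 5.88
tcp_pos: [0.4915, -0.053, 0.0387]
eef_rot: [180.0, 0.0, 4.9]
contact_force: [0.7, -0.4, 0.5]
gripper_width: 0.012
gripper_force: 0.0
```

>>> jog_arm:
  deltas:
    - [[-0.73,0.5,0.043,0,0],[-0.73,0.5,0.043,0,0],[-0.73,0.7,0.06,0,0],[-0.73,0.8,0.068,0,0],[-0.73,0.8,0.068,0,0],[-0.73,0.7,0.06,0,0],[-0.73,0.3,0.026,0,0],[-0.73,0.1,0.009,0,0]]

```text
time_s: 6.88
tcp_pos: [0.536, -0.0491, 0.0384]
eef_rot: [180.0, 0.0, 4.9]
contact_force: [-0.3, -0.3, 1.0]
gripper_width: 0.0118
gripper_force: 0.4
```

>>> jog_arm:
  deltas:
    - [[-0.73,0.15,0.013,0,0],[-0.73,0.15,0.013,0,0],[-0.73,0.1,0.009,0,0],[-0.73,0,0,0,0]]

```text
time_s: 7.38
tcp_pos: [0.5382, -0.049, 0.0383]
eef_rot: [180.0, 0.2, 4.9]
contact_force: [-6.9, 1.3, 4.5]
gripper_width: 0.0118
gripper_force: 3.0
```

>>> jog_arm:
  deltas:
    - [[-0.73,0.12,0.01,0,0],[-0.73,0.08,0.007,0,0],[-0.73,0,0,0,0]]

```text
time_s: 7.75
tcp_pos: [0.5382, -0.0491, 0.038]
eef_rot: [180.0, 0.4, 4.9]
contact_force: [-12.2, 3.5, 8.0]
gripper_width: 0.0117
gripper_force: 5.8
```

>>> jog_arm:
  deltas:
    - [[-0.73,-0.6,-0.05,0,0],[-0.73,-1.6,-0.14,0,0],[-0.73,-1.8,-0.15,0,0],[-0.73,-1.1,-0.9,0,0],[-0.73,0,-2.2,0,0],[-0.73,0,-1.9,0,0],[-0.73,0,-0.9,0,0],[-0.73,0,0,0,0]]

```text
time_s: 8.75
tcp_pos: [0.4909, -0.1115, 0.0386]
eef_rot: [180.0, -0.0, 4.9]
contact_force: [-0.2, -0.4, -0.0]
gripper_width: 0.0117
gripper_force: 0.0
```

>>> jog_arm:
  deltas:
    - [[-0.73,0.6,0.051,0,0],[-0.73,0.5,0.043,0,0],[-0.73,0.7,0.06,0,0],[-0.73,0.8,0.068,0,0],[-0.73,0.8,0.068,0,0],[-0.73,0.5,0.043,0,0],[-0.73,0.2,0.017,0,0],[-0.73,0.1,0.009,0,0]]

```text
time_s: 9.75
tcp_pos: [0.5329, -0.1074, 0.0385]
eef_rot: [-180.0, 0.0, 4.9]
contact_force: [-0.2, -0.4, -1.3]
gripper_width: 0.0118
gripper_force: 0.2
```

>>> jog_arm:
  deltas:
    - [[-0.73,0.15,0.013,0,0],[-0.73,0.15,0.013,0,0],[-0.73,0.12,0.01,0,0],[-0.73,0.08,0.007,0,0],[-0.73,0,0,0,0]]

```text
time_s: 10.38
tcp_pos: [0.5352, -0.1073, 0.0382]
eef_rot: [-180.0, 0.3, 4.9]
contact_force: [-8.6, -0.2, 6.7]
gripper_width: 0.0118
gripper_force: 4.3
```

>>> jog_arm:
  deltas:
    - [[-0.73,0.1,0.009,0,0],[-0.73,0,0,0,0],[-0.73,-0.6,-0.05,0,0],[-0.73,-1.6,-0.14,0,0],[-0.73,-1.7,-0.5,0,0],[-0.73,-0.6,-1.9,0,0],[-0.73,0,-2.0,0,0],[-0.73,0,-1.25,0,0]]

```text
time_s: 11.38
tcp_pos: [0.4933, -0.166, 0.0388]
eef_rot: [-180.0, -0.0, 4.9]
contact_force: [0.0, 0.4, 0.6]
gripper_width: 0.0115
gripper_force: 0.0
```

>>> jog_arm:
  deltas:
    - [[-0.73,0.7,0.06,0,0],[-0.73,0.6,0.051,0,0],[-0.73,0.5,0.043,0,0],[-0.73,0.6,0.051,0,0],[-0.73,0.6,0.051,0,0],[-0.73,0.4,0.034,0,0],[-0.73,0.1,0.009,0,0]]

```text
time_s: 12.25
tcp_pos: [0.5291, -0.1622, 0.0385]
eef_rot: [-180.0, 0.0, 4.9]
contact_force: [-1.1, 0.1, 0.9]
gripper_width: 0.0115
gripper_force: 0.7
```

>>> jog_arm:
  deltas:
    - [[-0.73,0.12,0.01,0,0],[-0.73,0.12,0.01,0,0],[-0.73,0.12,0.01,0,0],[-0.73,0.12,0.01,0,0],[-0.73,0.1,0.009,0,0],[-0.73,0,0,0,0]]

```text
time_s: 13.0
tcp_pos: [0.5319, -0.162, 0.0382]
eef_rot: [-180.0, 0.3, 4.9]
contact_force: [-8.3, 0.3, 6.6]
gripper_width: 0.0113
gripper_force: 4.4
```

>>> jog_arm:
  deltas:
    - [[-0.73,-0.8,-0.07,0,0],[-0.73,-1.5,-0.1,0.5,0],[-0.73,0,0,4,0],[-0.73,0,2,4.5,0],[-0.73,1,3,4,0],[-0.73,0.5,0.5,0.7,0],[-0.73,0,0,0,0],[-0.73,0,0,0,0]]

```text
time_s: 14.0
tcp_pos: [0.5255, -0.1089, 0.1742]
eef_rot: [-180.0, 0.1, 4.9]
contact_force: [-0.4, 0.7, -0.8]
gripper_width: 0.0121
gripper_force: 0.0
```

```bash
python3 - <<'E'
from plant import r
from h import *
import pickle
print(r.get_state()["tcp_pos"],r.get_state()["eef_rot"])
c=r.camera_info("wrist");a=r.capture("wrist");cv2.imwrite("pics/w4.png",a);pickle.dump(c,open("w4.pkl","wb"))
cv2.imwrite("pics/w4c.png",cv2.resize(a[0:230,130:430],None,fx=2.5,fy=2.5,interpolation=cv2.INTER_CUBIC))
E
```

```text
[ 0.52554308 -0.10888066  0.17424498] [-1.79987801e+02  1.28133376e-01  4.90663837e+00]
```

View pics/w4c.png

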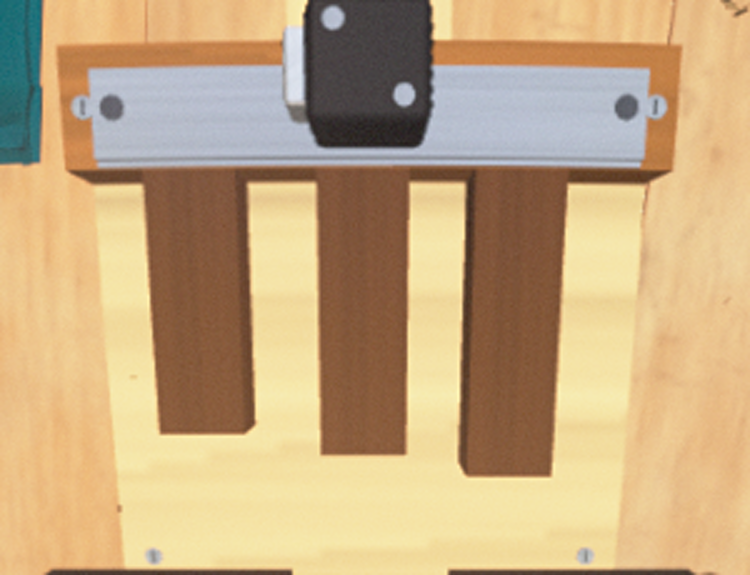

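After the pushes all three blanks butt against the fence. Their near ends are level and step evenly, at crop rows 433, 454 and 476, and the head is at crop (368,75). Next I'll triangulate the head.

```bash
python3 - <<'E'
from h import *;import pickle
c3=pickle.load(open("w3.pkl","rb"));c4=pickle.load(open("w4.pkl","rb"))
th=np.radians(4.9);E=np.array([[np.cos(th),np.sin(th)],[-np.sin(th),np.cos(th)]]);O=np.array([.6455,-.0988])
for n,p,q in(("scr1",(266.7,35.7),(263.2,6.8)),("scr2",(295.7,65),(291.6,38))):
    P,e=tri(c3,p,c4,q);print(n,P.round(4),round(e,4),(E@(P[:2]-O)).round(4))
for n,cc,uv in(("w4 sides",c4,[(252,30),(302.8,30)]),("w3 sides",c3,[(257,50),(305.5,50)])):
    P=plane(cc,uv,.083);print(n,((P[:,:2]-O)@E.T).round(4))
P=plane(c4,[(166,66),(393,66),(130+90/2.5,130/2.5),(130+648/2.5,130/2.5)],.047);print("crosshead ends",((P[:,:2]-O)@E.T).round(4))
P=plane(c4,[(130+282/2.5,28)],.077);print("button",((P[:,:2]-O)@E.T).round(4))
near=plane(c4,np.array([(160,433),(247,433),(322,454),(406,454),(467,476),(551,476)])/2.5+[130,0],.04);print("blank near ends",((near[:,:2]-O)@E.T).round(4).tolist())
E
```

```text
scr1 [ 0.6748 -0.0861  0.0836] 0.0003 [0.0302 0.0101]
scr2 [ 0.6565 -0.1078  0.0832] 0.0001 [ 0.0102 -0.0099]
w4 sides [[ 0.0155  0.0181]
 [ 0.0155 -0.0177]]
w3 sides [[ 0.0211  0.0175]
 [ 0.0202 -0.0171]]
crosshead ends [[-0.0005  0.0936]
 [-0.0007 -0.0967]
 [ 0.0104  0.0928]
 [ 0.0103 -0.0926]]
button [[0.0187 0.0252]]
blank near ends [[-0.0922, 0.0777], [-0.0923, 0.0453], [-0.1002, 0.0176], [-0.1002, -0.0136], [-0.1086, -0.0366], [-0.1086, -0.0682]]
```

>>> jog_arm:
  deltas:
    - [[0.4,4.5,0.4,0,0],[0.4,5,0.45,0,0],[0.4,4.0,0.35,0,0],[0.4,0.6,0.05,-2.5,0],[0.4,0,0,-2.5,0],[0.4,0,0,-1,0],[0.4,0,0,0,0]]

```text
time_s: 14.92
tcp_pos: [0.667, -0.0965, 0.1144]
eef_rot: [180.0, 0.1, 4.9]
contact_force: [-1.3, -0.1, 0.1]
gripper_width: 0.0612
gripper_force: 0.0
```

>>> jog_arm:
  deltas:
    - [[0.4,-0.05,0,-1.5,0],[0.4,0,0,-1.5,0],[0.4,0,0,-1,0],[0.4,0,0,-0.4,0],[0.4,0,0,0,0]]

```text
time_s: 15.55
tcp_pos: [0.6672, -0.0959, 0.0713]
eef_rot: [180.0, 0.0, 4.9]
contact_force: [0.6, 0.4, -0.1]
gripper_width: 0.0612
gripper_force: 0.0
```

>>> jog_arm:
  deltas:
    - [[0,-0.05,-0.05,0,0],[-0.2,0,0,0,0],[-0.5,0,0,0,0],[-1,0,0,0,0],[-1,0,0,0,0],[-1,0,0,0,0],[-1,0,0,0,0]]
  force: 25

```text
time_s: 16.42
tcp_pos: [0.667, -0.096, 0.072]
eef_rot: [-180.0, -0.0, 4.9]
contact_force: [-1.7, 5.6, 3.6]
gripper_width: 0.0367
gripper_force: 25.0
```

```bash
python3 - <<'E'
from plant import r
from h import *
import pickle
c=r.camera_info("wrist")
P=[]
for i in range(4):
    a=r.capture("wrist");P.append(r.get_state()["tcp_pos"])
print(np.round(P,4),r.get_state()["contact_force"])
cv2.imwrite("pics/w5.png",a);pickle.dump((c,np.mean(P,0)),open("w5.pkl","wb"))
E
```

```text
[[ 0.667 -0.096  0.072]
 [ 0.667 -0.096  0.072]
 [ 0.667 -0.096  0.072]
 [ 0.667 -0.096  0.072]] [-2.08662407  4.62993228  3.86842987]
```

>>> jog_arm:
  deltas:
    - [[-1,-0.4,-0.004,0,0],[-1,-0.8,-0.07,0,0],[-1,-1.2,-0.1,0,0],[-1,-1.2,-0.1,0,0],[-1,-1.2,-0.1,0,0],[-1,-0.8,-0.07,0,0],[-1,-0.4,-0.034,0,0],[-1,0,0,0,0]]

```text
time_s: 17.62
tcp_pos: [0.6059, -0.1012, 0.072]
eef_rot: [-180.0, 0.0, 4.9]
contact_force: [-1.9, 5.0, 6.9]
gripper_width: 0.037
gripper_force: 25.0
```

>>> jog_arm:
  deltas:
    - [[-1,-0.3,-0.025,0,0],[-1,-0.3,-0.025,0,0],[-1,-0.2,-0.017,0,0],[-1,-0.07,-0.006,0,0],[-1,0,0,0,0],[-1,0,0,0,0]]

```text
time_s: 18.38
tcp_pos: [0.598, -0.1019, 0.0719]
eef_rot: [180.0, -0.0, 4.9]
contact_force: [0.4, 5.9, 6.4]
gripper_width: 0.0365
gripper_force: 25.0
```

```bash
python3 - <<'E'
from plant import r
from h import *
import pickle
c=r.camera_info("wrist")
P=[]
for i in range(4):
    a=r.capture("wrist");P.append(r.get_state()["tcp_pos"])
p=np.mean(P,0);p0=pickle.load(open("w5.pkl","rb"))[1];d=p-p0
th=np.radians(4.9);print(np.round(P,4)[-1],"moved",-(d[0]*np.cos(th)+d[1]*np.sin(th)),"lat",-d[0]*np.sin(th)+d[1]*np.cos(th),r.get_state()["contact_force"])
cv2.imwrite("pics/w6.png",a);pickle.dump((c,p),open("w6.pkl","wb"))
t=cv2.resize(a[60:240,230:330],None,fx=3.3,fy=3.3,interpolation=cv2.INTER_CUBIC)
z=cv2.resize(cv2.imread("pics/w5.png")[60:240,230:330],None,fx=3.3,fy=3.3,interpolation=cv2.INTER_CUBIC)
cv2.imwrite("pics/cmp.png",np.hstack([z,t]))
print(proj(c,np.array([.6455+.045*np.cos(th),-.0988+.045*np.sin(th),.070])))
E
```

```text
[ 0.598  -0.1019  0.0719] moved 0.06925114232598385 lat -3.6133999044977647e-05 [0.90584284 5.58907023 5.4657225 ]
[[279.45432871  70.99950543]]
```

View pics/cmp.png

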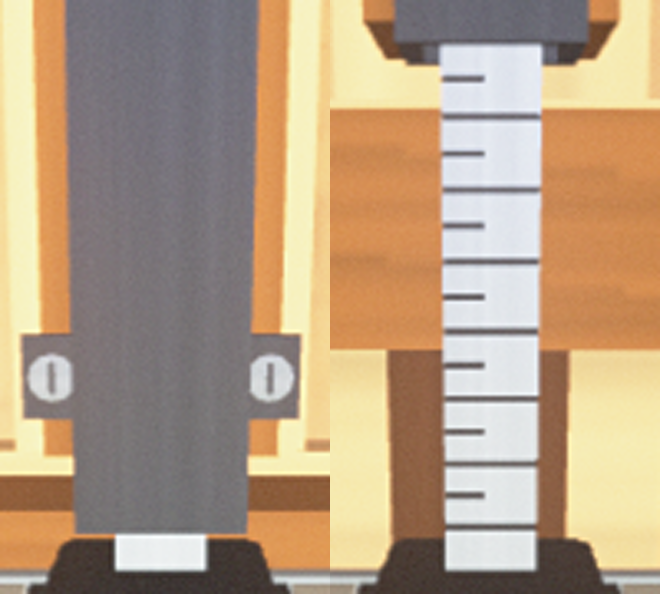

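At home (left) the mouth sits on the zero line. After the draw (right) I count long lines from 0 at row 527 up to 60 at row 116, and 70 should be at or just inside the mouth at about row 42. I'll fit it to sub-pixel accuracy.

```bash
python3 - <<'E'
from h import *;import pickle
from scipy.optimize import curve_fit
from scipy.signal import find_peaks
c,p=pickle.load(open("w6.pkl","rb"));a=cv2.imread("pics/w6.png").astype(float).mean(2)
pr=a[60:240,366//3+143:366//3+155] if 0 else a[60:240,267:275]
s=pr.mean(1);d=cv2.GaussianBlur(s.reshape(-1,1),(1,1),0)[:,0]
pk,_=find_peaks(-s,prominence=15);rows=[]
for k in pk:
    w=np.maximum(0,np.median(s[20:160])-s[k-2:k+3]);rows.append((w*np.arange(k-2,k+3)).sum()/w.sum()+60)
print(np.round(rows,2));
print("profile",s[:26].round().tolist())
th=np.radians(4.9);E=np.array([[np.cos(th),np.sin(th)],[-np.sin(th),np.cos(th)]]);O=np.array([.6455,-.0988])
P=plane(c,[(271,v) for v in rows],.066);print(((P[:,:2]-O)@E.T)[:,0].round(4))
for v in (72,72.5,73,73.5,74):print(v,((plane(c,[(271,v)],.066)[:,:2]-O)@E.T)[0,0].round(4))
E
```

```text
[ 83.37  94.89 106.12 117.14 127.99 138.86 149.54 160.02 170.25 180.44
 190.43 200.13 209.71 219.21]
profile [110.0, 110.0, 110.0, 110.0, 110.0, 112.0, 111.0, 110.0, 110.0, 110.0, 111.0, 109.0, 99.0, 157.0, 222.0, 231.0, 230.0, 230.0, 230.0, 230.0, 230.0, 232.0, 209.0, 120.0, 125.0, 227.0]
[ 0.0404  0.0353  0.0303  0.0254  0.0204  0.0154  0.0103  0.0053  0.0004
 -0.0047 -0.0097 -0.0146 -0.0196 -0.0246]
72 0.0453
72.5 0.0451
73 0.0449
73.5 0.0447
74 0.0444
```

>>> jog_arm:
  deltas:
    - [[-1,-0.05,-0.004,0,0],[-1,0,0,0,0],[-1,0,0,0,0]]

```text
time_s: 18.95
tcp_pos: [0.5976, -0.102, 0.072]
eef_rot: [180.0, -0.0, 4.9]
contact_force: [0.8, 5.8, 5.4]
gripper_width: 0.0367
gripper_force: 25.0
```

```bash
cat > rd.py <<'E'
from plant import r
from h import *
import pickle
from scipy.signal import find_peaks
c=r.camera_info("wrist");P=[]
a0=np.mean([r.capture("wrist").astype(float) for _ in range(4)],0);st=r.get_state();p=st["tcp_pos"];cv2.imwrite("pics/w7.png",a0.astype(np.uint8))
p0=pickle.load(open("w5.pkl","rb"))[1];d=p-p0;a=a0.mean(2)
th=np.radians(4.9);E=np.array([[np.cos(th),np.sin(th)],[-np.sin(th),np.cos(th)]]);O=np.array([.6455,-.0988])
s=a[60:240,267:275].mean(1);pk,_=find_peaks(-s,prominence=15);rows=[]
for k in pk:
    w=np.maximum(0,np.median(s[20:160])-s[k-2:k+3]);rows.append((w*np.arange(k-2,k+3)).sum()/w.sum()+60)
x=((plane(c,[(271,v) for v in rows],.066)[:,:2]-O)@E.T)[:,0]
print("lines",x.round(4),"n",len(x),"moved",-(E@d[:2])[0],st["contact_force"].round(1),st["gripper_width"],st["gripper_force"],st["time_s"])
print("profile60+",s[8:26].round().tolist());print("rows",np.round(rows[:3],2))
E
python3 rd.py
```

```text
lines [ 0.0452  0.04    0.0349  0.03    0.025   0.02    0.015   0.01    0.005
 -0.     -0.0051 -0.0101 -0.015  -0.02   -0.025 ] n 15 moved 0.06959895979596507 [1.6 5.8 5.5] 0.036861577639773276 25.000340044498444 19.15
profile60+ [111.0, 111.0, 110.0, 92.0, 85.0, 190.0, 232.0, 231.0, 230.0, 230.0, 230.0, 230.0, 230.0, 231.0, 210.0, 120.0, 124.0, 227.0]
rows [71.23 83.38 94.89]
```

```bash
python3 - <<'E'
from plant import r
import cv2,numpy as np
a=r.capture("scene")[180:290,240:440];cv2.imwrite("pics/fin.png",np.vstack([cv2.resize(a,None,fx=2.7,fy=2.7,interpolation=2),cv2.resize(cv2.imread("pics/w7.png")[20:240,80:480],(540,297),interpolation=2)]))
E
```

```text
(no output)
```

View pics/fin.png

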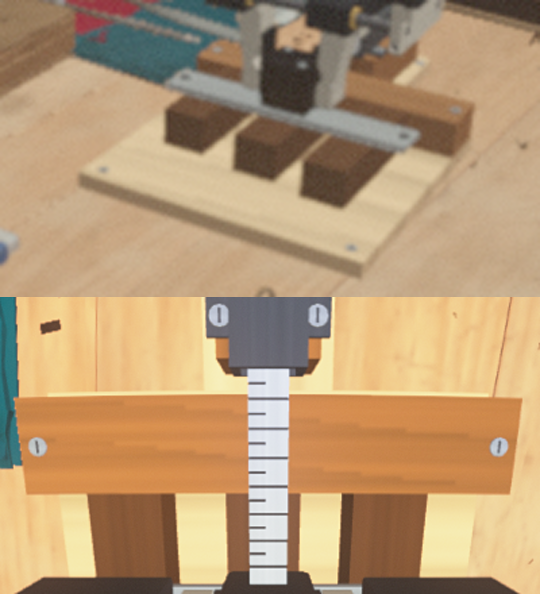

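The final pictures show the three blanks flush against the fence, the head held between the jaws, and the scale's 70 line at the sleeve mouth at about (268,370). I'm handing it in.

```bash
python3 -c "
from plant import r
print(r.close_job())"
```

```text
the job is handed in; nothing more can be done
None
```

Job handed in: all three blanks are flush and square against the fence, and the gripper holds the head with the button fully in and the scale reading about 70 mm (camera about 70.0; arm travel 69.6); the pencil, eraser and tape roll were left untouched.

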